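Key the isolator handle home

ROBOT

A 6-joint arm with a two-finger parallel gripper is mounted at the origin on the work surface. World frame = base frame: x ahead of the robot, y to its left, z up, the work surface at z = 0. Lengths are in m, angles in degrees, forces in N, time in s.
With the tool pointing down it reaches from about 0.325 to 0.75 m from the base axis. Payload 7.6 kg.
Tool frame: the origin (TCP) lies midway between the tips of the shut fingers; the grasp point (between the pads) lies 19 mm behind it (hold_point_z is the z of the grasp point in the tool frame, in m); z points along the fingers, y is the line along which they close (so a half turn about z gives the same grasp; the last joint's range is limited). The gripper opens to 85 mm and grips with 20 to 120 N. Pads are 22 mm wide; open, the fingers measure 114 mm over their backs; the gripper's body (76 mm by 85 mm) begins 54 mm behind the grasp point. The pads swing forward as they close: fully open they stand 13 mm farther back than shut.
Start: joints at [64.842, 2.991, 80.254, -0, 96.75, -4.028], TCP at [0.189, 0.49, 0.231] pointing down, gripper open.
Joint ranges: [-166.34, 166.34], [-52.06, 124.39], [6.96, 135.62], [-60.46, 240.46], [14.63, 156.25], [-167.68, 167.68]. Speed limits (degrees/s): [147.25, 147.25, 172.46, 180, 180, 180].

INTERFACE

Orientations are given as [roll, pitch, yaw] about the fixed x, y, z axes, in that order (R = Rz(yaw) Ry(pitch) Rx(roll)).
In Python, from workcell import * gives the robot as it stands.
- The arm moves only by the tool step_arm, never from a script. Its argument "plan" is a list that holds one entry, the list of rows, each a list of 6 numbers: the shift along the tool's x, y, z as a fraction of full scale, then the turn, a rotation vector about the tool's x, y, z as a fraction of full scale. In form: [[[dx, dy, dz, rx, ry, rz], ...]]. A call has 1 to 20 rows; each row is the pose to reach, as a shift and turn from the pose commanded when the call began, along the tool's axes at that moment; what a row does not reach only later rows make up. Full scale, the value 1, is 120 mm for a shift and 45 degrees for a turn. A row lasts 1/8 s, in which the tool goes at most 62.5 mm and 10.7 degrees, less where a joint would pass 70% of its speed; a pose out of reach is approached as far as the arm can. A call with a number of a shift or a turn outside -1 to 1 is refused whole. A call with a gripper value outside its range is refused whole. "jaw" is the opening, from 0 (shut) to 1 (fully open), set as the call begins (left out, the last holds). The fingers move at their own pace and stop on an object; "force" is the grip in N (left out, the last holds). Time passes only in rows, so rows that repeat a pose let the fingers close. It gives the time, the measured TCP pose, the force, the opening and the grip force at its end, in the units of the state.
- read_state(): the state, without advancing time (a new reading comes with each control period).
- snapshot(name): name is "scene" or "top" or "wrist"; returns (picture, depth): 400x640x3 uint8, red, green, blue; 400x640 float32, m along the optical axis (not along the pixel's ray), 0 where there is no reading.
- calibration(name): a dict with "fx", "fy", "cx", "cy" (pixels), "dist" ([k1, k2, p1, p2, k3] as OpenCV has them; the pictures are not rectified), "R" (3x3) and "t" (3): a world point X has camera coordinates R X + t. Camera axes: x right, y down, z forward; pixel columns grow to the right and rows downward; lengths in m; the calibration is good to about 2 mm. A picture is of the moment at which its call begins: read the wrist's pose just before it. calibration takes no time and is no camera call; for the wrist camera it gives the pose at the moment of the call.
- hand_in(): hands the job in; it is judged then, once.
The state is a dict: "time": time; "qpos": joint angles; "qvel": joint speeds; "effort": joint torques, N m; "tcp_pos": TCP position; "ee_rot": TCP orientation; "contact_force": force on the tool from outside, world axes, zero at the start; "moment": the same for the moment, N m; "finger_gap": finger opening in m; "finger_force": force on a finger pad.
Only numpy, scipy, OpenCV 4.12 (cv2) and the standard library are available. Lean on these libraries where they do the work, as an engineer would, in place of code of your own. Each camera call takes 0.05 s, during which the arm holds its last target. There are 200 camera calls.

TASK

On the bench lie two isolator boxes with black rotary handles. The handle on the oblong box was put on crooked and stands proud: without lifting it off its collar, turn it until the hidden lugs under it drop into their slots, so that it sits fully home like the other one, and let go. Leave the handle on the square box in its seat.

Things in the scene. Friction and masses are not known exactly. Their poses are not given: they have to be found in the camera images.
- handle: Rotary handle to turn, crooked on the oblong box. Origin: on its axis, underside of the lugs; z up. Metal flange 62 mm dia., z 10 to 20 mm; black grip bar on it 56 mm (x) by 16 (y), z 20 to 54. 0.12 kg, loose; half-turn symmetric. Starts 40 to 75 deg counter-clockwise (from above) of home, riding on a flat ledge; within about 10 deg of home it can sink 10 mm, by its own weight if let go.
- isolator: Oblong grey box, fixed: 160 mm (x) by 110 (y) by 80 high, two black glands on its +x end. Origin: centre of underside. Mid-top a round collar, 81 mm outside, 65 inside, rim at z 107; handle in it with 1.5 mm play. Hidden slots: handle is home when its bar lies along this box's x (long side), 13 deg play. Handle origin at z 92 mm while proud (flange 5 mm above rim), 82 when home (5 below).
- home_handle: Identical handle on the square box, already fully home, flange 5 mm below the collar's rim, its bar along that box's x; loose in its seat. Not to be lifted out. Same size, origin and axes as the other handle.
- square_isolator: The square grey isolator box, fixed to the bench: 110 by 110 by 80 mm, one black cable gland on its +x side, same collar and seat in the middle of its top. Origin: centre of its underside, z up.
There are look-alikes about, which are no part of the job. Leave any green or pink look-alike of the handle alone.

How it is judged (in metres and radians):
At the end, for the whole second after the job is handed in: The handle on the oblong box is down in its seat (origin less than 86 mm above the box's origin, within 10 mm of its axis), its bar along the box's long side within 20 degrees, upright within 7 degrees, at rest; the other handle is still down in its own seat (below 87 mm, within 10 mm) (z of handle in the frame of isolator below 0.086 m and horizontal distance between handle and isolator below 0.01 m and angle between the x axis of handle and the x axis of isolator, either way round below 0.35 rad and angle between handle's own z axis and vertical below 0.12 rad and linear speed of handle below 0.02 m/s and z of home_handle in the frame of square_isolator below 0.087 m and horizontal distance between home_handle and square_isolator below 0.01 m); the robot touches nothing.
It fails at once if the crooked handle is lifted off its collar (origin more than 110 mm above the box's origin, i.e. 18 mm above where it started) (z of handle in the frame of isolator above 0.11 m).
It fails at once if the handle on the square box is lifted out of its seat (more than 8 mm up) (z of home_handle in the frame of square_isolator above 0.09 m).
It also fails if it takes over 32 s, if anything falls off the work surface, if the arm or the gripper's body presses on something with over 40 N, if the wrist force passes 120 N, or if a joint passes its speed limit or range.

## Working session

There is one attempt and no reset: what is moved stays moved. The work goes in short steps, Python scripts to look and compute and a tool call to move; the robot and the scene stay as the last step left them, time stands still between calls to the robot, and variables do not carry over. Pictures are saved under pics/ and viewed, at most 10 in all, crops included, and the job is handed in when it is done.

Besides the shell and the picture viewer there is one more tool, called after "Emit:" as name(argument=value, ...), one argument or row to a line, values as JSON. step_arm: Moves the arm, as the interface text tells. Its arguments: {"type":"object","properties":{"plan":{"type":"array","items":{"type":"array","items":{"type":"array","items":{"type":"number"}}}},"jaw":{"type":"number"},"force":{"type":"number"}},"required":["plan"]}

```bash
mkdir -p pics; ls
cat > h.py <<'E'
from workcell import *
import numpy as np, cv2
def deproj(px,d,c):
    K=np.array([[c['fx'],0,c['cx']],[0,c['fy'],c['cy']],[0,0,1]])
    u=cv2.undistortPoints(np.array(px,float).reshape(-1,1,2),K,np.array(c['dist'],float)).reshape(-1,2)
    P=np.c_[u*np.array(d).reshape(-1,1),np.array(d).ravel()]
    return (P-np.array(c['t']))@np.array(c['R'])
def cloud(name):
    c=calibration(name);im,d=snapshot(name)
    v,u=np.mgrid[0:400,0:640]
    X=deproj(np.c_[u.ravel(),v.ravel()],d.ravel(),c).reshape(400,640,3); X[d==0]=np.nan
    return im,X,c
E
python3 - <<'E'
from h import *
for n in("scene","top"):
    im,X,c=cloud(n); cv2.imwrite(f'pics/{n}0.png',im[:,:,::-1]); np.savez(f'{n}0.npz',im=im,X=X)
print(read_state())
E
```

```text
pics
{'time': 0.1, 'qpos': array([ 6.48436268e+01,  3.02479872e+00,  8.03061925e+01, -2.35708777e-03,
        9.67492473e+01, -4.02803696e+00]), 'qvel': array([-0.08270427, -0.05791994, -0.1407163 ,  0.04224777,  0.01633583,
        0.1233814 ]), 'effort': array([ 7.04962913e-04, -3.82584000e+01, -3.60983634e+01, -9.21555261e-05,
        4.82286807e-03, -1.36638587e-05]), 'tcp_pos': array([0.18911955, 0.48947328, 0.23055468]), 'ee_rot': array([-1.79919795e+02, -3.30096339e-03,  1.58871386e+02]), 'contact_force': array([-0.45821287,  0.3933516 ,  0.38888361]), 'moment': array([0.02124015, 0.01882044, 0.01680867]), 'finger_force': 0.0, 'finger_gap': 0.08537753228069793}
```

View pics/top0.png

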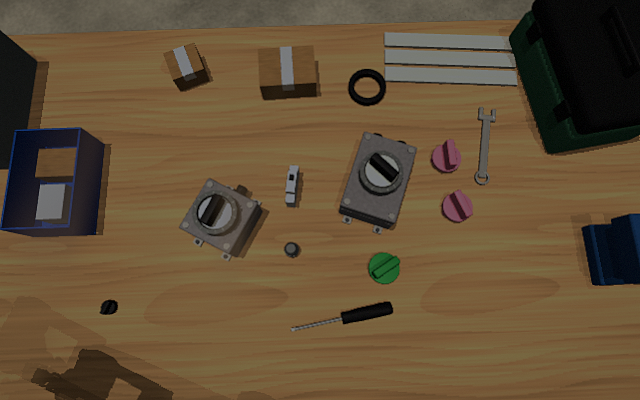

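View pics/scene0.png

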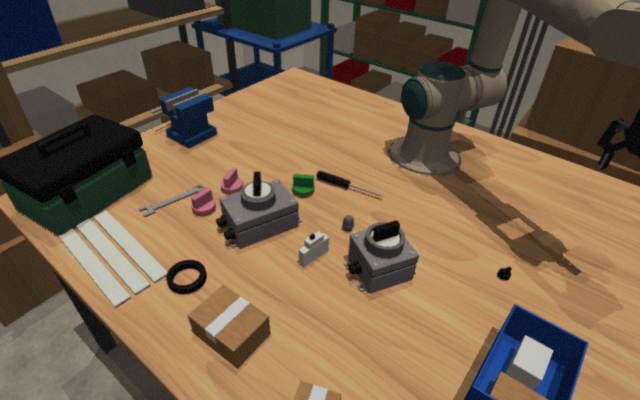

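The top view shows the oblong box at (380,180) with two glands at its upper end and its black handle at (382,167). The square box is at (220,217) with its handle at (212,209). Possible mix-ups are the square box's handle (212,209), pink (446,157) and (457,206), and green (384,267). I choose (382,167), on the oblong box with two glands.

```bash
cat > m.py <<'E'
from h import *
def measure(im,X,ctr,r=0.13):
    x,y,z=X[...,0],X[...,1],X[...,2]
    near=np.hypot(x-ctr[0],y-ctr[1])<r
    b=near&(z>.074)&(z<.086)
    rect=cv2.minAreaRect((X[b][:,:2]*1000).astype(np.float32)); print('box',rect, 'pts',cv2.boxPoints(rect).round().tolist(),'z',np.median(z[b]))
    col=near&(z>.1)&(z<.125)&(im.max(2)>70)
    print('collar/flange enclosing',cv2.minEnclosingCircle((X[col][:,:2]*1000).astype(np.float32)))
    g=near&(z>.128)&(z<.16)
    rect=cv2.minAreaRect((X[g][:,:2]*1000).astype(np.float32)); print('bar',rect,'pts',cv2.boxPoints(rect).round().tolist(),'z',np.percentile(z[g],[50,90]), g.sum())
    q=X[g][:,:2]; w,v=np.linalg.eigh(np.cov(q.T)); print('bar pca deg',np.degrees(np.arctan2(v[1,1],v[0,1])),q.mean(0))
E
python3 - <<'E'
from m import *
f=np.load('top0.npz');im,X=f['im'],f['X']
for p in [(382,167),(212,209)]:
    P=X[p[1],p[0]]; print(p,P); measure(im,X,P)
for p in[(397,136),(405,140),(370,134),(375,220),(244,190)]: print(p,X[p[1],p[0]])
c=cv2.resize(im[110:250,320:480],None,fx=4,fy=4,interpolation=2); cv2.imwrite('pics/crop1.png',cv2.convertScaleAbs(c[:,:,::-1],alpha=1.6))
E
```

```text
(382, 167) [ 0.55678665 -0.16112938  0.1467954 ]
box ((561.5034790039062, -164.7647705078125), (110.02881622314453, 158.4479217529297), 69.30496215820312) pts [[468.0, -188.0], [616.0, -244.0], [655.0, -141.0], [507.0, -85.0]] z 0.08092022553877498
collar/flange enclosing ((563.0082397460938, -165.130859375), 40.95140075683594)
bar ((562.6486206054688, -165.06121826171875), (55.81819152832031, 16.789066314697266), 43.15321350097656) pts [[537.0, -178.0], [548.0, -190.0], [589.0, -152.0], [577.0, -140.0]] z [0.1462877  0.14806539] 364
bar pca deg -136.43287313263838 [ 0.56054909 -0.16357958]
(212, 209) [0.49415031 0.13898658 0.13683348]
box ((496.804931640625, 142.1149444580078), (110.82286071777344, 110.43025970458984), 60.515838623046875) pts [[421.0, 121.0], [518.0, 67.0], [572.0, 163.0], [476.0, 218.0]] z 0.08108245942598277
collar/flange enclosing ((496.92828369140625, 142.3087615966797), 41.0069580078125)
bar ((496.6380310058594, 142.12384033203125), (16.73171043395996, 54.984649658203125), 62.551902770996094) pts [[468.0, 147.0], [517.0, 122.0], [525.0, 137.0], [476.0, 162.0]] z [0.13654288 0.13822811] 317
bar pca deg 152.44125271875996 [0.49598405 0.14102384]
(397, 136) [ 0.67376558 -0.22462366  0.00171246]
(405, 140) [ 0.66527088 -0.24224243 -0.00197026]
(370, 134) [ 0.64768696 -0.15403479  0.08028096]
(375, 220) [ 0.4803446  -0.15656861  0.04864087]
(244, 190) [0.55338225 0.10205923 0.03852017]
```

View pics/crop1.png

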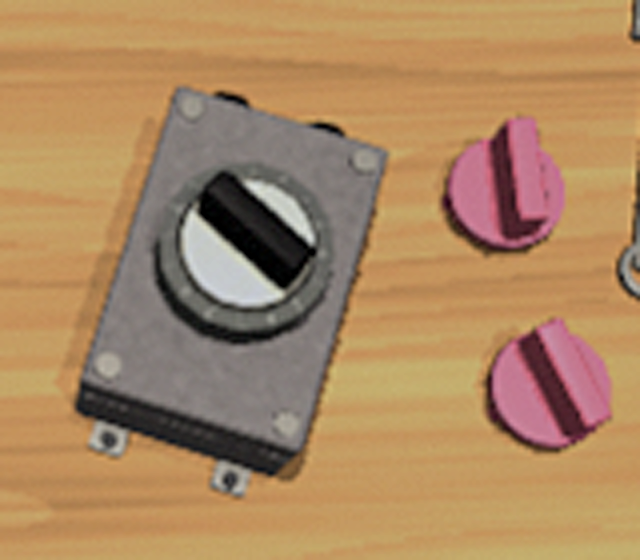

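The crop confirms it: two glands at the upper end of the oblong box, and the black bar about 64° CCW of the long side. Next I work out the transit as seven calls.

```bash
cat >> h.py <<'E'
from scipy.spatial.transform import Rotation as Ro
def rel(p0,e0,p1,e1):
    A=Ro.from_euler('xyz',e0,degrees=True);B=Ro.from_euler('xyz',e1,degrees=True)
    return np.r_[A.inv().apply(np.subtract(p1,p0))/.12,np.degrees((A.inv()*B).as_rotvec())/45].round(3).tolist()
def go(p1,yaw):
    s=read_state(); print(s['tcp_pos'].round(4),s['ee_rot'].round(2),rel(s['tcp_pos'],s['ee_rot'],p1,[180,0,yaw]))
E
python3 - <<'E'
from h import *
a=np.array([.189,.4895,.231]);b=np.array([.562,-.165,.231]);n=7
for i in range(n):
    P=lambda k:a+(b-a)*k/n
    Y=lambda k:158.87-115.5*k/n
    print(rel(P(i),[180,0,Y(i)],P(i+1),[180,0,Y(i+1)]))
E
```

```text
[-0.695, -0.567, -0.0, 0.0, -0.0, 0.367]
[-0.827, -0.346, -0.0, -0.0, -0.0, 0.367]
[-0.892, -0.097, -0.0, -0.0, -0.0, 0.367]
[-0.882, 0.16, 0.0, 0.0, -0.0, 0.367]
[-0.8, 0.404, 0.0, 0.0, -0.0, 0.367]
[-0.653, 0.615, 0.0, -0.0, -0.0, 0.367]
[-0.451, 0.775, 0.0, 0.0, -0.0, 0.367]
```

Emit:
step_arm(
  plan=[
    [[-0.35,-0.28,0,0,0,0.18],[-0.695,-0.567,0,0,0,0.367],[-0.695,-0.567,0,0,0,0.367]],
  ],
  jaw=1,
)

```text
time: 0.48
tcp_pos: [0.2437, 0.3942, 0.2312]
ee_rot: [-180.0, 0.0, 142.1]
contact_force: [0.2, 0.3, 0.5]
finger_gap: 0.0853
finger_force: 0.0
```

Emit:
step_arm(
  plan=[
    [[-0.41,-0.17,0,0,0,0.18],[-0.827,-0.346,0,0,0,0.367]],
  ],
)

```text
time: 0.72
tcp_pos: [0.2958, 0.3023, 0.231]
ee_rot: [-180.0, -0.0, 125.8]
contact_force: [1.7, 0.0, -0.0]
finger_gap: 0.0854
finger_force: 0.0
```

Emit:
step_arm(
  plan=[
    [[-0.45,-0.05,0,0,0,0.18],[-0.892,-0.097,0,0,0,0.367]],
  ],
)

```text
time: 0.98
tcp_pos: [0.3494, 0.2083, 0.2312]
ee_rot: [180.0, -0.0, 109.2]
contact_force: [1.3, 0.3, 0.6]
finger_gap: 0.0853
finger_force: 0.0
```

Emit:
step_arm(
  plan=[
    [[-0.44,0.08,0,0,0,0.18],[-0.882,0.16,0,0,0,0.367]],
  ],
)

```text
time: 1.23
tcp_pos: [0.4028, 0.1148, 0.2312]
ee_rot: [180.0, -0.0, 92.7]
contact_force: [1.4, 0.7, 0.8]
finger_gap: 0.0853
finger_force: 0.0
```

Emit:
step_arm(
  plan=[
    [[-0.4,0.2,0,0,0,0.18],[-0.8,0.404,0,0,0,0.367]],
  ],
)

```text
time: 1.48
tcp_pos: [0.4561, 0.0212, 0.2312]
ee_rot: [-180.0, -0.0, 76.1]
contact_force: [0.7, 0.8, 0.2]
finger_gap: 0.0855
finger_force: 0.0
```

Emit:
step_arm(
  plan=[
    [[-0.33,0.31,0,0,0,0.18],[-0.653,0.615,0,0,0,0.367]],
  ],
)

```text
time: 1.72
tcp_pos: [0.5094, -0.0725, 0.2309]
ee_rot: [-180.0, -0.0, 59.6]
contact_force: [-0.2, 0.5, 0.3]
finger_gap: 0.0853
finger_force: 0.0
```

Emit:
step_arm(
  plan=[
    [[-0.23,0.39,0,0,0,0.18],[-0.451,0.775,0,0,0,0.367],[-0.451,0.775,0,0,0,0.367],[-0.451,0.775,0,0,0,0.367]],
  ],
)

```text
time: 2.22
tcp_pos: [0.5617, -0.1642, 0.2307]
ee_rot: [-179.9, 0.0, 43.4]
contact_force: [-0.1, 0.7, 0.5]
finger_gap: 0.0852
finger_force: 0.0
```

Run:
```python
from m import *
im,X,c=cloud('wrist'); cv2.imwrite('pics/w1.png',im[:,:,::-1])
s=read_state();print(s['time'],s['contact_force'])
measure(im,X,(.562,-.165,0))
go([.562,-.165,.118],43.4)
```

```text
2.275 [-0.58260121  0.27013937  1.2772283 ]
box ((560.75634765625, -165.83135986328125), (109.64691162109375, 160.35818481445312), 69.49166107177734) pts [[466.0, -189.0], [617.0, -245.0], [655.0, -143.0], [505.0, -86.0]] z 0.07993763831509752
collar/flange enclosing ((560.9288940429688, -166.04710388183594), 41.25904846191406)
bar ((561.2057495117188, -166.0402374267578), (55.88235092163086, 15.855956077575684), 43.317630767822266) pts [[535.0, -179.0], [546.0, -191.0], [587.0, -153.0], [576.0, -141.0]] z [0.14568397 0.14662923] 1360
bar pca deg -136.6602591201536 [ 0.56317003 -0.16402635]
[ 0.5616 -0.1639  0.2312] [-1.7997e+02 -2.0000e-02  4.3410e+01] [-0.004, 0.009, 0.944, -0.001, -0.0, 0.0]
```

View pics/w1.png

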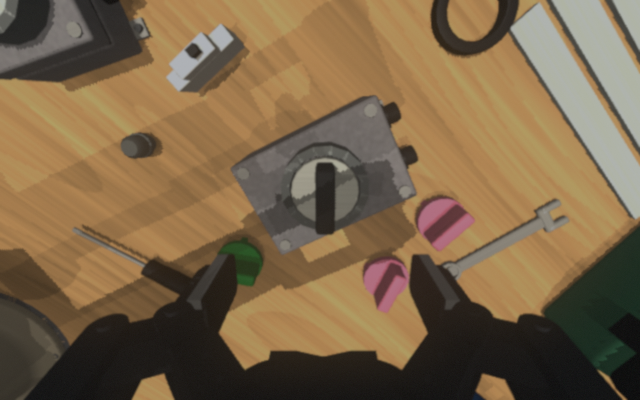

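The wrist view shows the bar centred at (325,198), upright in the picture between the open fingers, so the alignment is good. I descend, then close lightly.

Emit:
step_arm(
  plan=[
    [[-0.016,0.009,0.3,0,0,0],[-0.016,0.009,0.6,0,0,0],[-0.016,0.009,0.8,0,0,0],[-0.016,0.009,0.94,0,0,0],[-0.016,0.009,0.94,0,0,0],[-0.016,0.009,0.94,0,0,0]],
  ],
)

```text
time: 3.02
tcp_pos: [0.5615, -0.1671, 0.12]
ee_rot: [179.9, -0.1, 43.3]
contact_force: [0.0, 0.2, 0.2]
finger_gap: 0.0851
finger_force: 0.0
```

Emit:
step_arm(
  plan=[
    [[0,0,0,0,0,0],[0,0,0,0,0,0],[0,0,0,0,0,0],[0,0,0,0,0,0],[0,0,0,0,0,0],[0,0,0,0,0,0],[0,0,0,0,0,0],[0,0,0,0,0,0]],
  ],
  jaw=0,
  force=25,
)

```text
time: 4.03
tcp_pos: [0.5609, -0.1672, 0.1186]
ee_rot: [180.0, -0.0, 43.3]
contact_force: [-1.2, -0.5, 1.5]
finger_gap: 0.0155
finger_force: 28.6
```

Gripped (gap 15.5 mm). I turn clockwise about 64° in total.

Emit:
step_arm(
  plan=[
    [[0,0,0,0,0,0.15],[0,0,0,0,0,0.3],[0,0,0,0,0,0.45],[0,0,0,0,0,0.6],[0,0,0,0,0,0.72],[0,0,0,0,0,0.72],[0,0,0,0,0,0.72]],
  ],
)

```text
time: 4.9
tcp_pos: [0.5609, -0.1672, 0.1186]
ee_rot: [-180.0, -0.0, 11.0]
contact_force: [-0.1, 0.2, 1.9]
finger_gap: 0.0151
finger_force: 28.7
```

Emit:
step_arm(
  plan=[
    [[0,0,0,0,0,0.15],[0,0,0,0,0,0.3],[0,0,0,0,0,0.45],[0,0,0,0,0,0.6],[0,0,0,0,0,0.7],[0,0,0,0,0,0.7],[0,0,0,0,0,0.7]],
  ],
)

```text
time: 5.78
tcp_pos: [0.5604, -0.1667, 0.1178]
ee_rot: [-180.0, 0.1, -20.5]
contact_force: [-0.9, 2.3, -2.3]
finger_gap: 0.0157
finger_force: 28.1
```

At home yaw. I release so the handle can drop.

Emit:
step_arm(
  plan=[
    [[0,0,0,0,0,0],[0,0,0,0,0,0],[0,0,0,0,0,0],[0,0,0,0,0,0],[0,0,0,0,0,0],[0,0,0,0,0,0],[0,0,0,0,0,0],[0,0,0,0,0,0]],
  ],
  jaw=1,
)

```text
time: 6.78
tcp_pos: [0.5608, -0.1672, 0.1185]
ee_rot: [-180.0, 0.0, -20.6]
contact_force: [0.6, -1.2, -0.2]
finger_gap: 0.0856
finger_force: 0.0
```

Emit:
step_arm(
  plan=[
    [[0,0,-0.1,0,0,0],[0,0,-0.3,0,0,0],[0,0,-0.6,0,0,0],[0,0,-0.9,0,0,0],[0,0,-0.95,0,0,0],[0,0,-0.95,0,0,0]],
  ],
)

```text
time: 7.52
tcp_pos: [0.5608, -0.1672, 0.2324]
ee_rot: [-180.0, -0.0, -20.6]
contact_force: [0.0, -0.1, -0.7]
finger_gap: 0.0853
finger_force: 0.0
```

Run:
```python
from m import *
im,X,c=cloud('wrist'); cv2.imwrite('pics/w2.png',im[:,:,::-1])
s=read_state();print(s['time'])
measure(im,X,(.562,-.165,0))
im,X,c=cloud('top');measure(im,X,(.496,.142,0))
```

```text
7.575
box ((561.4209594726562, -166.37030029296875), (110.03410339355469, 159.08856201171875), 69.50326538085938) pts [[468.0, -190.0], [617.0, -246.0], [655.0, -143.0], [506.0, -87.0]] z 0.07996079782879455
collar/flange enclosing ((561.0486450195312, -166.23846435546875), 41.32222366333008)
bar ((561.8082885742188, -167.6057891845703), (15.976222038269043, 55.46121597290039), 68.86627960205078) pts [[533.0, -165.0], [585.0, -185.0], [591.0, -170.0], [539.0, -150.0]] z [0.13568651 0.13663123] 1199
bar pca deg 159.25145430609393 [ 0.56390634 -0.16838161]
box ((496.89752197265625, 142.31394958496094), (111.796630859375, 110.29326629638672), 60.61925506591797) pts [[421.0, 121.0], [518.0, 67.0], [572.0, 164.0], [476.0, 218.0]] z 0.08104427884039883
collar/flange enclosing ((496.3973083496094, 142.44178771972656), 41.55965805053711)
bar ((496.6291809082031, 142.01608276367188), (16.52157974243164, 55.31984329223633), 62.73000717163086) pts [[468.0, 147.0], [517.0, 122.0], [525.0, 137.0], [476.0, 162.0]] z [0.13663867 0.13818813] 318
bar pca deg 152.66282031379532 [0.49572103 0.1410976 ]
```

View pics/w2.png

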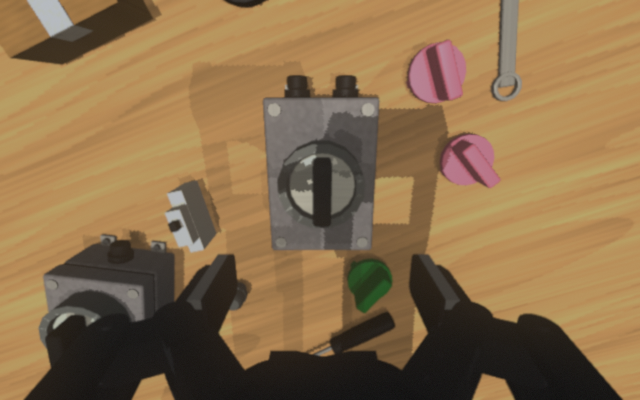

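The wrist view shows the bar at (322,192) lying along the box's long side. Its top has dropped 10 mm (0.146 to 0.136 m) and the handle is level. The square box's handle is unchanged and the gripper is clear.

```bash
python3 -c "
from workcell import *
print(hand_in())"
```

```text
the job is handed in; nothing more can be done
None
```

I turned the crooked handle on the oblong box about 64° clockwise; it dropped 10 mm into its seat, in line with the long side. I let go, left the square box's handle seated, and handed the job in at about 7.6 s; no verdict was returned.

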